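# Brush off the capsule carrier, find the loose follower bolt and hold its cap open

### The job

Take the bench brush and sweep the three rusk pieces off the plate of the capsule carrier (with the brush, not with the fingers; they stay on the bench), then stand the brush or lay it down on the bench, off the carrier. Next tap the bolts on the three caps from above until you find the loose one that sinks and stays down: its capsule is empty. Lift only that cap by its bar to at least 35 degrees and finish while still holding it up, steady, for the cook to change the capsule; leave the other caps shut and everything else on the bench where it is.

Things in the scene. Friction and masses are not known exactly. Their poses are not given: they have to be found in the camera images.
- carrier: Capsule carrier fixed on the bench: aluminium plate 280 x 300 x 12 mm, origin at the centre of its underside, x away from the robot, y left. Three steel wells (radius 26, top 72 mm up) at x = +75, y = +95, 0, -95 mm (1, 2, 3), each under a hinged cap (radius 29, top 82 mm up). In front, x -140 to 0 mm, the plate is a bare apron where the rusk pieces lie; lift bars reach over it to x = +4 mm.
- cap_1 (a joint): Hinge of cap 1 (rad): 0 shut, grows as its front is lifted, stop at 1.2. The axis lies along the carrier's y at carrier x = +115, y = 95 mm, 77 mm above the bench. The cap (about 0.2 kg) falls shut when let go.
- grip_1 (a point): Point to grip on the lift bar of cap 1: steel bar 12 mm wide (carrier's y) and 12 mm high, pointing from the cap towards the robot; 97 mm from the hinge axis, 14 mm from the free end, 28 mm ahead of the cap's rim, 78 mm above the bench when shut, free below down to the plate. Pinched on its two sides it can turn between the fingers as the cap swings up.
- bolt_1 (a joint): How far follower bolt 1 has sunk (m): 0 as found, 0.010 fully down. Only the bolt over the empty capsule is loose: it sinks all the way under a push of about 3 N and stays down. The other two rest on full capsules and give only 1 to 3 mm however hard they are tapped.
- head_1 (a point): Centre of the top face of follower bolt 1: hexagonal steel head 26 mm across the corners and 10 mm high, upright in the middle of cap 1; its top stands 104 mm above the bench as found (22 mm above the cap), 94 mm when sunk.
- chunk_1: A hard brown piece of rusk, about 25 x 20 x 18 mm, 12 g, lying on the apron; origin under its centre.
- cap_2 (a joint): Hinge of cap 2 (rad): 0 shut, grows as its front is lifted, stop at 1.2. The axis lies along the carrier's y at carrier x = +115, y = 0 mm, 77 mm above the bench. The cap (about 0.2 kg) falls shut when let go.
- grip_2 (a point): Point to grip on the lift bar of cap 2: steel bar 12 mm wide (carrier's y) and 12 mm high, pointing from the cap towards the robot; 97 mm from the hinge axis, 14 mm from the free end, 28 mm ahead of the cap's rim, 78 mm above the bench when shut, free below down to the plate. Pinched on its two sides it can turn between the fingers as the cap swings up.
- bolt_2 (a joint): How far follower bolt 2 has sunk (m): 0 as found, 0.010 fully down. Only the bolt over the empty capsule is loose: it sinks all the way under a push of about 3 N and stays down. The other two rest on full capsules and give only 1 to 3 mm however hard they are tapped.
- head_2 (a point): Centre of the top face of follower bolt 2: hexagonal steel head 26 mm across the corners and 10 mm high, upright in the middle of cap 2; its top stands 104 mm above the bench as found (22 mm above the cap), 94 mm when sunk.
- chunk_2: A hard brown piece of rusk, about 25 x 20 x 18 mm, 12 g, lying on the apron; origin under its centre.
- cap_3 (a joint): Hinge of cap 3 (rad): 0 shut, grows as its front is lifted, stop at 1.2. The axis lies along the carrier's y at carrier x = +115, y = -95 mm, 77 mm above the bench. The cap (about 0.2 kg) falls shut when let go.
- grip_3 (a point): Point to grip on the lift bar of cap 3: steel bar 12 mm wide (carrier's y) and 12 mm high, pointing from the cap towards the robot; 97 mm from the hinge axis, 14 mm from the free end, 28 mm ahead of the cap's rim, 78 mm above the bench when shut, free below down to the plate. Pinched on its two sides it can turn between the fingers as the cap swings up.
- bolt_3 (a joint): How far follower bolt 3 has sunk (m): 0 as found, 0.010 fully down. Only the bolt over the empty capsule is loose: it sinks all the way under a push of about 3 N and stays down. The other two rest on full capsules and give only 1 to 3 mm however hard they are tapped.
- head_3 (a point): Centre of the top face of follower bolt 3: hexagonal steel head 26 mm across the corners and 10 mm high, upright in the middle of cap 3; its top stands 104 mm above the bench as found (22 mm above the cap), 94 mm when sunk.
- chunk_3: A hard brown piece of rusk, about 25 x 20 x 18 mm, 12 g, lying on the apron; origin under its centre.
- brush_grip (a point): Grip point of the bench brush, 85 mm above its foot. It stands on its stiff bristles: head 120 mm long (its x), 40 mm wide (its y), 40 mm high including bristles, with an upright wooden handle on top, 32 mm (x) by 15 mm (y), from 40 to 104 mm high; z up, 120 g. Take the handle from above across its 15 mm.
- brush: The same brush; origin under its centre at the foot of the bristles.
- jar: Bystander: glass jar, radius 30, 100 mm high; origin under its centre. To be left alone.
- spare: Bystander: spare closed steel capsule sleeve, radius 26, 85 mm high, standing loose on the bench; origin under its centre. To be left alone.
- bowl: Bystander: steel bowl, radius 60, 50 mm high; origin under its centre. To be left alone.
- spatula: Bystander: spatula lying on the bench; origin under its centre. To be left alone.
- ramekin: Bystander: white ramekin, radius 36, 40 mm high; origin under its centre. To be left alone.
- oil: Bystander: green glass bottle, radius 30, 170 mm high; origin under its centre. To be left alone.

How it is judged:
On the way, in this order (a step that is already met when the one before it is completed fails the run):
1. the three rusk pieces have been swept off the carrier plate ((y of chunk_1 in the frame of carrier above 0.15 m or y of chunk_1 in the frame of carrier below -0.15 m or x of chunk_1 in the frame of carrier below -0.14 m or x of chunk_1 in the frame of carrier above 0.14 m) and (y of chunk_2 in the frame of carrier above 0.15 m or y of chunk_2 in the frame of carrier below -0.15 m or x of chunk_2 in the frame of carrier below -0.14 m or x of chunk_2 in the frame of carrier above 0.14 m) and (y of chunk_3 in the frame of carrier above 0.15 m or y of chunk_3 in the frame of carrier below -0.15 m or x of chunk_3 in the frame of carrier below -0.14 m or x of chunk_3 in the frame of carrier above 0.14 m)), for 0.2 s.
2. the loose bolt has been tapped down (value of joint any of bolt_1, bolt_2, bolt_3 above 0.006 m), for 0.1 s.
At the end, for the whole second after the job is handed in: Fingers hold the cap of the sunk bolt (over 6 mm) steady above 0.6 rad, not propped by the brush; other caps under 0.1 rad; all rusk pieces on the bench, centres outside the plate's outline; the brush rests on the bench, touching neither carrier nor arm (all of step 1 and ((value of joint bolt_1 above 0.006 m and value of joint cap_1 above 0.6 rad and velocity of joint cap_1 between -0.06 and 0.06 rad/s and contact force between the fingers and cap_1 above 0.3 N and contact force between brush and cap_1 below 0.1 N and value of joint each of cap_2, cap_3 below 0.1 rad) or (value of joint bolt_2 above 0.006 m and value of joint cap_2 above 0.6 rad and velocity of joint cap_2 between -0.06 and 0.06 rad/s and contact force between the fingers and cap_2 above 0.3 N and contact force between brush and cap_2 below 0.1 N and value of joint each of cap_1, cap_3 below 0.1 rad) or (value of joint bolt_3 above 0.006 m and value of joint cap_3 above 0.6 rad and velocity of joint cap_3 between -0.06 and 0.06 rad/s and contact force between the fingers and cap_3 above 0.3 N and contact force between brush and cap_3 below 0.1 N and value of joint each of cap_1, cap_2 below 0.1 rad)) and height (world z) of each of chunk_1, chunk_2, chunk_3 above -0.01 m and height (world z) of brush_grip between 0 and 0.1 m and contact force between brush and carrier below 0.1 N and contact force between brush and the arm below 0.1 N and linear speed of brush below 0.03 m/s); the arm keeps its last pose, push and grip.
It fails at once if a cap is lifted more than 0.15 rad although its bolt has not been tapped down (wrong cap, or not tapped first) ((value of joint cap_1 above 0.15 rad and value of joint bolt_1 below 0.005 m) or (value of joint cap_2 above 0.15 rad and value of joint bolt_2 below 0.005 m) or (value of joint cap_3 above 0.15 rad and value of joint bolt_3 below 0.005 m)).
It fails at once if the fingers or the arm push a rusk piece (over 0.5 N) (contact force between any of the fingers, the arm and chunk_1 above 0.5 N or contact force between any of the fingers, the arm and chunk_2 above 0.5 N or contact force between any of the fingers, the arm and chunk_3 above 0.5 N).
It fails at once if a bystander is moved more than 40 mm (distance of any of jar, spare, bowl, spatula, ramekin, oil from where it was at the start of the episode above 0.04 m).
It also fails if it takes over 58 s, if anything falls off the work surface, if the arm or the gripper's body presses on something with over 40 N, if the wrist force passes 120 N, or if a joint passes its speed limit or range.

### The arm

A 6-joint arm with a two-finger parallel gripper is mounted at the origin on the work surface. World frame = base frame: x ahead of the robot, y to its left, z up, the work surface at z = 0. Lengths are in m, angles in rad, forces in N, time in s.
With the tool pointing down it reaches from about 0.35 to 0.975 m from the base axis. Payload 4.9 kg.
Tool frame: the origin (TCP) lies at the very end of the fingers, on their centre line; the grasp point (between the pads) lies 19 mm behind it; z points along the fingers, x is the direction in which the jaws open and shut, and the axes are right-handed (so a half turn about z gives the same grasp; the last joint's range is limited). The gripper opens to 85 mm and grips with 20 to 120 N. Pads are 22 mm wide; open, the fingers measure 114 mm over their backs; the gripper's body (76 mm by 85 mm) begins 54 mm behind the grasp point. The pads swing forward as they close: fully open they stand 13 mm farther back than shut.
Start: joints at [-1.328, 0.053, 1.613, -0, 1.476, -0.119], TCP at [0.221, -0.585, 0.231] pointing down, gripper open.
Joint ranges: [-3.01, 3.01], [-1.01, 2.22], [0.06, 2.58], [-1.02, 4.17], [0.09, 2.62], [-3.14, 3.14]. Speed limits (rad/s): [2.57, 2.57, 3.14, 3.14, 3.14, 3.14].

### API

Orientations are given as a unit quaternion [w, x, y, z].
In Python, from plant import * gives the robot as it stands.
- The arm moves only by the shell command python3 -m inch 'ROWS'. ROWS is text: rows parted by semicolons, each of 7 numbers parted by spaces: the shift along the tool's x, y, z in m, then the turn, a rotation vector about the tool's x, y, z in rad, then the closure, from 0 (fully open) to 1 (shut). A call has 1 to 10 rows; each row shifts and turns the commanded pose from where the row before left it, along the tool's axes as they then stand; what a row does not reach is not made up. A row lasts 1/12 s, in which the tool goes at most 41.7 mm and 7.16 degrees, less where a joint would pass 70% of its speed; a pose out of reach is approached as far as the arm can. A call with a gripper value outside its range is refused whole. The fingers move at their own pace and stop on an object; the grip force is fixed at half the most. Time passes only in rows, so rows that do not move let the fingers close. It gives the time, the measured TCP pose, the force and the opening at its end, in the units of the state.
- state(): the state, without advancing time (a new reading comes with each control period).
- grab_frame(name): name is "side" or "top"; returns the picture (400x640x3 uint8, blue, green, red); there is no depth.
- camera_info(name): a dict with "vertical_fov" (degrees; the focal length in pixels is half the picture's height over the tangent of half this angle, whatever the lens; pixels are square), "cx", "cy" (the principal point, pixels), "k1" (the pictures are not rectified: a ray, as slopes to the right and down, at radius r is drawn at 1 + k1 r^2 times it, then the intrinsics apply), "origin" and "rotation" of the camera in the world. Camera axes: x right, y down, z forward; pixel columns grow to the right and rows downward; lengths in m; the calibration is good to about 2 mm. A picture is of the moment at which its call begins. camera_info takes no time and is no camera call.
- job_done(): hands the job in, once; it reports no verdict.
The state is a dict: "time": time; "joint_pos": joint angles; "joint_vel": joint speeds; "joint_efforts": joint torques, N m; "tool_pos": TCP position; "tool_rot": TCP orientation; "contact_force": force on the tool from outside, world axes, zero at the start; "ft_torque": the same for the moment, N m; "gripper_width": opening from 0.0 (shut) to 1.0 (fully open).
Only numpy, scipy, OpenCV 4.12 (cv2) and the standard library are available. Lean on these libraries where they do the work, as an engineer would, in place of code of your own. Each camera call takes 0.05 s, during which the arm holds its last target.

## Working session

There is one attempt and no reset: what is moved stays moved. The work goes in short steps, Python scripts to look and compute and a shell command to move; the robot and the scene stay as the last step left them, time stands still between calls to the robot, and variables do not carry over. Pictures are saved under pics/ and viewed, and the job is handed in when it is done.

```bash
ls; mkdir -p pics; python3 - <<'E'
from plant import *
import cv2
print(state())
for n in("side","top"):
    print(n,camera_info(n)); cv2.imwrite(f"pics/{n}0.png",grab_frame(n))
E
```

```text
pics
{'time': 0.0, 'joint_pos': array([-1.32799956e+00,  5.33752270e-02,  1.61429234e+00, -1.45602444e-05,
        1.47599719e+00, -1.18990409e-01]), 'joint_vel': array([ 0.00100598,  0.00012108, -0.00070504, -0.00074765,  0.00156445,
       -0.00059493]), 'joint_efforts': array([ 1.26420699e-03, -3.93676829e+01, -3.70177102e+01, -6.37588840e-06,
        6.99996526e-03,  1.90114953e-06]), 'tool_pos': array([ 0.22106795, -0.58393204,  0.23005262]), 'tool_rot': array([-6.80442178e-04,  8.22783729e-01, -5.68353642e-01, -7.81313319e-04]), 'contact_force': array([-0.7173838 ,  0.60196698, -0.03289639]), 'ft_torque': array([-0.04055979,  0.0630626 , -0.01181117]), 'gripper_width': 0.99895303020515}
side {'vertical_fov': 48.922481462272266, 'cx': 315.5758099928302, 'cy': 197.28055321247908, 'k1': -0.07678716971762754, 'origin': array([0.16789929, 0.99463358, 0.80974988]), 'rotation': array([ 0.08168138, -0.13476301,  0.87556536, -0.45667537])}
top {'vertical_fov': 46.834568913286034, 'cx': 319.4948998033893, 'cy': 198.8668366615424, 'k1': 0.005872933505862478, 'origin': array([0.31901178, 0.02760035, 1.74516643]), 'rotation': array([ 0.02871523, -0.7004615 ,  0.71215609, -0.03691653])}
```

View pics/side0.png

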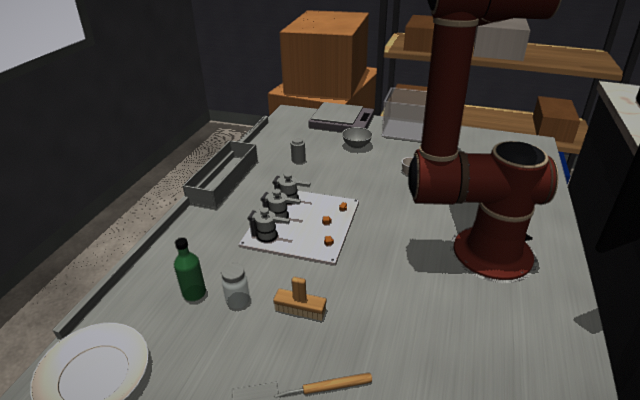

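View pics/top0.png

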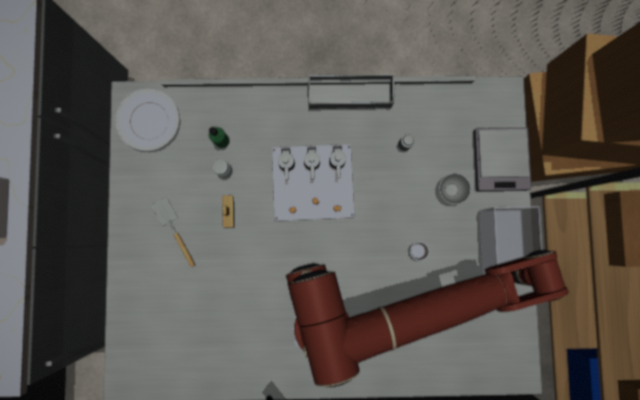

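```bash
cat > h.py <<'E'
from plant import *
import numpy as np, cv2
from scipy.spatial.transform import Rotation as R
def cam(n):
    c=camera_info(n); f=200/np.tan(np.radians(c["vertical_fov"])/2)
    K=np.array([[f,0,c["cx"]],[0,f,c["cy"]],[0,0,1]]); D=np.array([c["k1"],0,0,0,0.])
    q=c["rotation"]; return K,D,R.from_quat(q,scalar_first=True).as_matrix(),c["origin"]
def pw(n,uv,z):
    K,D,M,o=cam(n); p=cv2.undistortPoints(np.array([[uv]],float),K,D)[0,0]
    d=M@np.array([p[0],p[1],1]); return o+d*(z-o[2])/d[2]
def proj(n,P):
    K,D,M,o=cam(n); p=M.T@(np.asarray(P,float)-o)
    return cv2.projectPoints(p.reshape(1,1,3),np.zeros(3),np.zeros(3),K,D)[0][0,0]
def crop(n,img,x0,y0,x1,y1,s,out):
    cv2.imwrite(out,cv2.resize(img[y0:y1,x0:x1],None,fx=s,fy=s,interpolation=cv2.INTER_CUBIC))
E
python3 - <<'E'
from h import *
t=cv2.imread("pics/top0.png"); s=cv2.imread("pics/side0.png")
crop("top",t,205,130,365,240,5,"pics/t1.png")
crop("side",s,225,160,385,270,5,"pics/s1.png")
crop("side",s,215,250,345,340,6,"pics/s2.png")
print(proj("top",[0,0,0]),proj("side",[0,0,0]))
for p in [(274,147),(352,146),(354,218),(275,220)]: print(pw("top",p,.012))
E
```

```text
[323.32374207 328.44097095] [492.12782623 251.50193353]
[0.68119075 0.17580705 0.012     ]
[ 0.68066483 -0.12128482  0.012     ]
[ 0.4059519  -0.12233284  0.012     ]
[0.4033452  0.17427479 0.012     ]
```

View pics/t1.png

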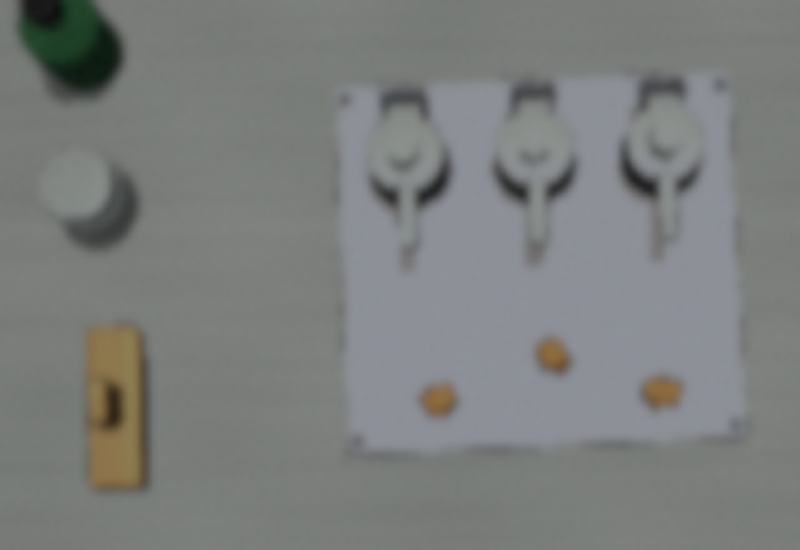

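View pics/s1.png

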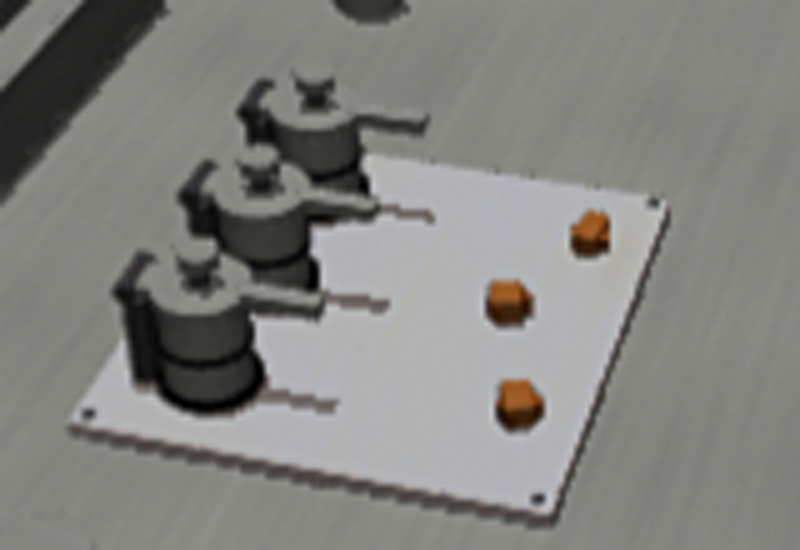

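View pics/s2.png

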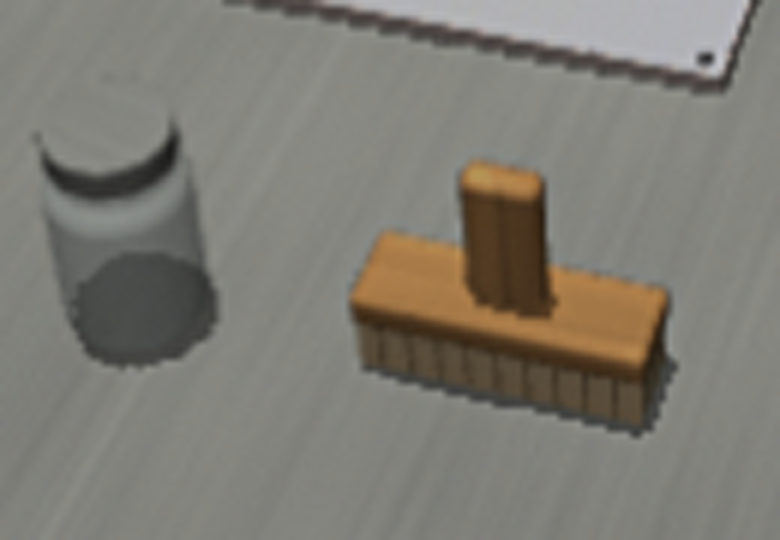

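```bash
python3 - <<'E'
from h import *
from scipy.optimize import least_squares
def T(X,Y): return ((X+.5)/5-.5+205,(Y+.5)/5-.5+130)
def S(X,Y): return ((X+.5)/5-.5+225,(Y+.5)/5-.5+160)
def S2(X,Y): return ((X+.5)/6-.5+215,(Y+.5)/6-.5+250)
obs=[("top",T(338,86),(.14,.15,.012)),("top",T(729,71),(.14,-.15,.012)),("top",T(746,437),(-.14,-.15,.012)),("top",T(350,452),(-.14,.15,.012)),
("side",S(70,428),(.14,.15,.012)),("side",S(553,518),(-.14,.15,.012)),("side",S(668,206),(-.14,-.15,.012)),
("top",T(402,146),(.075,.095,.104)),("top",T(533,141),(.075,0,.104)),("top",T(665,134),(.075,-.095,.104)),
("side",S(195,243),(.075,.095,.104)),("side",S(258,156),(.075,0,.104)),("side",S(314,79),(.075,-.095,.104)),
("side",S(322,300),(.004,.095,.084)),("side",S(377,204),(.004,0,.084)),("side",S(428,118),(.004,-.095,.084)),
]
def w(p,q): c,s=np.cos(p[2]),np.sin(p[2]); return np.array([p[0]+c*q[0]-s*q[1],p[1]+s*q[0]+c*q[1],q[2]])
f=lambda p:np.concatenate([proj(n,w(p,q))-uv for n,uv,q in obs])
r=least_squares(f,[.54,.03,0],loss="soft_l1"); p=r.x
print("carrier",p); print(f(p).reshape(-1,2).round(1).tolist())
np.save("carrier.npy",p)
for i,y in enumerate((.095,0,-.095)): print(i+1,"head",w(p,(.075,y,.104)),"grip",w(p,(.018,y,.078)))
print("head by side alone",[pw("side",S(*a),.104) for a in((195,243),(258,156),(314,79))])
Rz=np.array([[np.cos(p[2]),-np.sin(p[2])],[np.sin(p[2]),np.cos(p[2])]])
for a,b in(((438,399),(520,400)),((552,355),(510,300)),((662,391),(592,233))):
    A=pw("top",T(*a),.021);B=pw("side",S(*b),.023);print("chunk",A,B,"in carrier",Rz.T@(A[:2]-p[:2]),Rz.T@(B[:2]-p[:2]))
print("brush corners top",[pw("top",T(*a),.04).round(4) for a in((88,327),(140,325),(145,487),(92,489))])
print("handle top",pw("top",T(100,403),.104),"side",pw("side",S2(503,180),.104))
print("brush corners side",[pw("side",S2(*a),.04).round(4) for a in((385,233),(352,300),(645,365),(668,292))])
E
```

```text
carrier [0.54278272 0.03106004 0.02754548]
[[-0.6, 0.9], [-0.1, 0.6], [0.3, 0.7], [-0.4, 1.3], [-1.3, -1.0], [-0.4, -0.6], [0.4, -1.6], [0.2, 0.9], [0.4, 0.8], [0.4, 1.1], [-0.1, 1.6], [-0.4, 0.2], [-0.5, -1.2], [-0.5, 0.2], [-0.5, -0.1], [-1.0, -0.3]]
1 head [0.61513778 0.12808965 0.104     ] grip [0.5581594  0.12651975 0.078     ]
2 head [0.61775427 0.03312569 0.104     ] grip [0.56077589 0.03155579 0.078     ]
3 head [ 0.62037076 -0.06183827  0.104     ] grip [ 0.56339238 -0.06340817  0.078     ]
head by side alone [array([0.61778478, 0.12108756, 0.104     ]), array([0.61711127, 0.03197566, 0.104     ]), array([ 0.61634537, -0.05589366,  0.104     ])]
chunk [0.44148344 0.10894872 0.021     ] [0.43737778 0.10496606 0.023     ] in carrier [-0.09911564  0.08064912] [-0.10332943  0.07678105]
chunk [0.47314674 0.02316701 0.021     ] [0.46894066 0.02020307 0.023     ] in carrier [-0.06982695 -0.00597212] [-0.07411307 -0.00881909]
chunk [ 0.44475461 -0.05876714  0.021     ] [ 0.44049079 -0.05794775  0.023     ] in carrier [-0.10046494 -0.08709321] [-0.10470458 -0.08615669]
brush corners top [array([0.4978, 0.3664, 0.04  ]), array([0.4987, 0.328 , 0.04  ]), array([0.3788, 0.3243, 0.04  ]), array([0.3779, 0.3631, 0.04  ])]
handle top [0.43665984 0.34502656 0.104     ] side [0.43439302 0.3475618  0.104     ]
brush corners side [array([0.4934, 0.3302, 0.04  ]), array([0.4924, 0.3667, 0.04  ]), array([0.3747, 0.3641, 0.04  ]), array([0.3771, 0.3268, 0.04  ])]
```

```bash
cat > d.py <<'E'
import sys
from h import *
def rel(tgt, yaw=None):
    s=state(); M=R.from_quat(s["tool_rot"],scalar_first=True).as_matrix()
    d=M.T@(np.array(tgt)-s["tool_pos"])
    y=np.degrees(np.arctan2(M[1,0],M[0,0]))
    print("t",round(s["time"],2),"pos",s["tool_pos"].round(4),"shift tool",d.round(4),"yaw",round(y,2),"tz",M[:,2].round(3),"w",round(s["gripper_width"],3),"F",s["contact_force"].round(1),"q",s["joint_pos"].round(2))
if __name__=="__main__": rel([float(a) for a in sys.argv[1:4]])
E
python3 -m inch '0 0 0 0 0 0.111 0;0 0 0 0 0 0.111 0;0 0 0 0 0 0.112 0;-.034 -.022 0 0 0 0 0;-.034 -.022 0 0 0 0 0;-.034 -.022 0 0 0 0 0;-.034 -.022 0 0 0 0 0;-.034 -.022 0 0 0 0 0;-.034 -.022 0 0 0 0 0;-.034 -.022 0 0 0 0 0'
python3 d.py .435 .3455 .15
```

```text
time: 0.93
tool_pos: [0.3689, -0.3404, 0.2308]
tool_rot: [-0.0, 0.717, -0.697, -0.0]
contact_force: [0.4, -0.1, -0.3]
gripper_width: 0.997
t 0.93 pos [ 0.3689 -0.3404  0.2308] shift tool [-0.6838 -0.0847  0.0811] yaw -88.44 tz [-0.  0. -1.] w 0.997 F [ 0.4 -0.1 -0.3] q [-0.89 -0.25  1.89  0.    1.5   0.65]
```

```bash
python3 -m inch '-.036 -.01 0 0 0 0 0;-.036 -.01 0 0 0 0 0;-.036 -.01 0 0 0 0 0;-.036 -.01 0 0 0 0 0;-.036 -.01 0 0 0 0 0;-.036 -.01 0 0 0 0 0;-.036 -.01 0 0 0 0 0;-.036 -.01 0 0 0 0 0;-.036 -.005 0 0 0 0 0;-.036 0 0 0 0 0 0'
python3 -m inch '-.036 0 0 0 0 0 0;-.036 0 0 0 0 0 0;-.036 0 0 0 0 0 0;-.036 0 0 0 0 0 0;-.036 0 0 0 0 0 0;-.036 0 0 0 0 0 0;-.036 0 0.02 0 0 0 0;-.036 0 0.02 0 0 0 0;-.034 0 .02 0 0 0 0;0 0 .02 0 0 0 0'
python3 d.py .435 .3455 .15; python3 - <<'E'
from h import *
t=grab_frame("top"); s=grab_frame("side")
crop("top",t,205,130,365,240,5,"pics/t2.png")
crop("side",s,195,160,355,340,4,"pics/s3.png")
E
```

```text
time: 1.77
tool_pos: [0.4435, 0.0218, 0.2309]
tool_rot: [0.0, 0.717, -0.697, -0.0]
contact_force: [0.8, 0.2, -0.0]
gripper_width: 1.003
time: 2.6
tool_pos: [0.4335, 0.3463, 0.1502]
tool_rot: [-0.001, 0.719, -0.696, -0.001]
contact_force: [-0.3, -0.8, -0.3]
gripper_width: 1.004
t 2.6 pos [0.4335 0.3463 0.1502] shift tool [ 0.0009 -0.0014  0.0002] yaw -88.14 tz [-0.     0.002 -1.   ] w 1.004 F [-0.3 -0.8 -0.3] q [ 0.54 -0.05  1.85  0.    1.34  2.08]
```

View pics/s3.png

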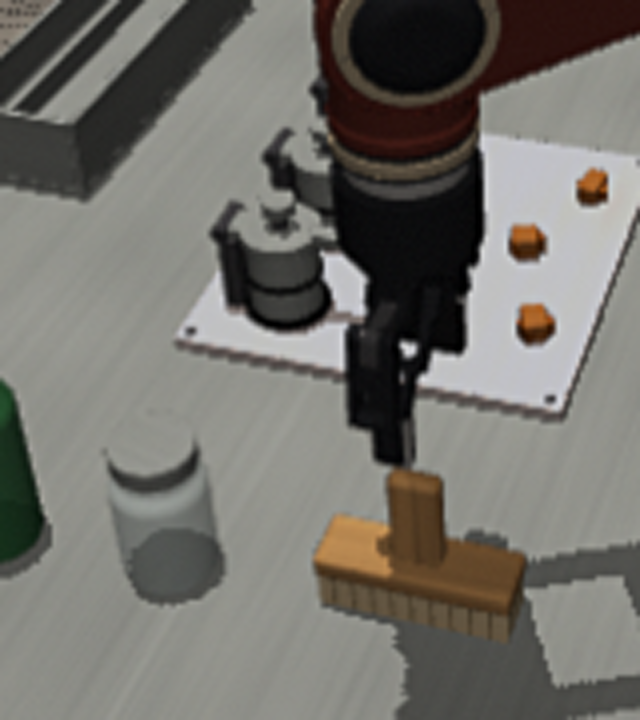

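```bash
python3 -m inch '.001 -.001 .028 0 0 0 0;0 0 .028 0 0 0 0;0 0 .028 0 0 0 0;0 0 0 0 0 0 1;0 0 0 0 0 0 1;0 0 0 0 0 0 1;0 0 0 0 0 0 1;0 0 0 0 0 0 1;0 0 0 0 0 0 1;0 0 0 0 0 0 1'
python3 -m inch '0 0 0 0 0 0 1;0 0 0 0 0 0 1;0 0 0 0 0 0 1'
python3 d.py .435 .3455 .066
```

```text
time: 3.53
tool_pos: [0.4364, 0.3414, 0.0689]
tool_rot: [-0.001, 0.717, -0.697, 0.0]
contact_force: [-0.2, 0.6, 3.5]
gripper_width: 0.166
time: 3.78
tool_pos: [0.4364, 0.3414, 0.0689]
tool_rot: [-0.001, 0.717, -0.697, 0.0]
contact_force: [-1.9, 0.6, 6.6]
gripper_width: 0.169
t 3.78 pos [0.4364 0.3414 0.0689] shift tool [-0.0042  0.0013  0.0029] yaw -88.4 tz [ 0.002  0.001 -1.   ] w 0.169 F [-1.9  0.6  6.6] q [ 0.53  0.04  1.91 -0.    1.19  2.07]
```

```bash
python3 -m inch '0 0 -.02 0 0 0 1;0 0 -.02 0 0 0 1;0.035 -.005 0 0 0 0 1;0.035 -.008 0 0 0 0 1;.035 0 0 0 0 0 1;.035 0 0 0 0 0 1;0 0 0 0 0 0 1;0 0 0 0 0 0 1'
python3 d.py .4534 .2010 .085;  python3 - <<'E'
from h import *
t=grab_frame("top"); s=grab_frame("side")
crop("side",s,225,140,385,320,4,"pics/s4.png")
E
```

```text
time: 4.45
tool_pos: [0.4522, 0.1998, 0.1069]
tool_rot: [0.0, 0.716, -0.698, -0.0]
contact_force: [-0.1, -0.8, -1.2]
gripper_width: 0.167
t 4.45 pos [0.4522 0.1998 0.1069] shift tool [-0.0011 -0.0012  0.0219] yaw -88.59 tz [-0.001  0.    -1.   ] w 0.167 F [-0.1 -0.8 -1.2] q [ 0.27 -0.15  2.03  0.    1.27  1.81]
```

View pics/s4.png

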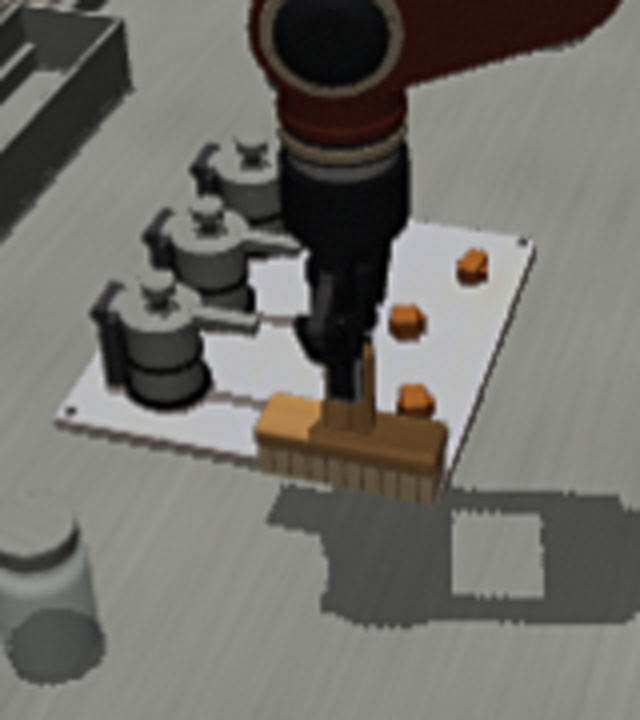

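```bash
python3 -m inch '0 0 .011 0 0 0 1;0 0 .011 0 0 0 1;.015 0 0 0 0 0 1;.015 0 0 0 0 0 1;.012 0 0 0 0 0 1;.012 0 0 0 0 0 1;.012 0 0 0 0 0 1;.012 0 0 0 0 0 1;.012 0 0 0 0 0 1;.012 0 0 0 0 0 1'
python3 -m inch '.012 0 0 0 0 0 1;.012 0 0 0 0 0 1;.012 0 0 0 0 0 1;.012 0 0 0 0 0 1;.012 0 0 0 0 0 1;.012 0 0 0 0 0 1;.012 0 0 0 0 0 1;.012 0 0 0 0 0 1;.012 0 0 0 0 0 1;.012 0 0 0 0 0 1'
python3 d.py .4534 .2010 .085;  python3 - <<'E'
from h import *
t=grab_frame("top"); s=grab_frame("side")
crop("side",s,225,140,385,320,4,"pics/s5.png")
crop("top",t,255,130,415,240,5,"pics/t5.png")
E
```

```text
time: 5.38
tool_pos: [0.4549, 0.0991, 0.0844]
tool_rot: [0.0, 0.717, -0.697, -0.0]
contact_force: [0.4, -0.1, -1.0]
gripper_width: 0.168
time: 6.22
tool_pos: [0.4583, -0.0207, 0.0844]
tool_rot: [0.0, 0.717, -0.697, -0.001]
contact_force: [0.4, 0.1, -0.9]
gripper_width: 0.168
t 6.22 pos [ 0.4583 -0.0207  0.0844] shift tool [-0.2218 -0.0014 -0.0004] yaw -88.36 tz [-0.001  0.001 -1.   ] w 0.168 F [ 0.4  0.1 -0.9] q [-0.21 -0.22  2.12  0.    1.24  1.33]
```

View pics/s5.png

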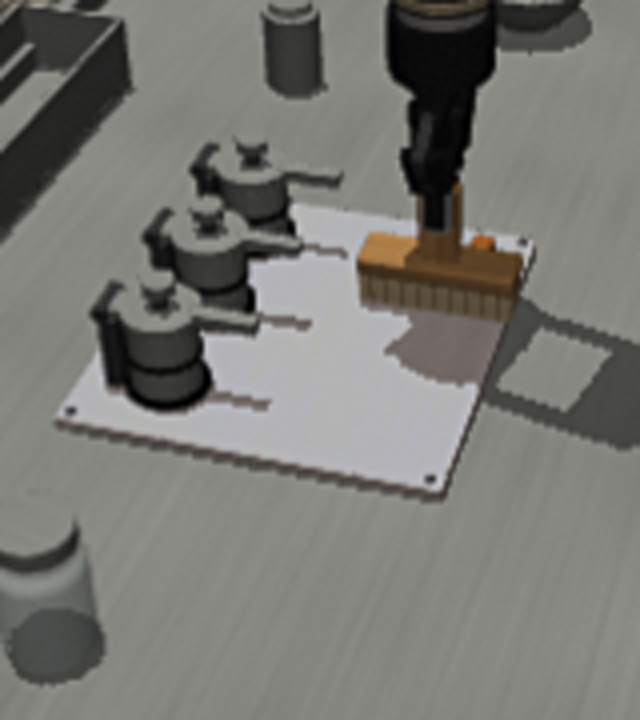

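View pics/t5.png

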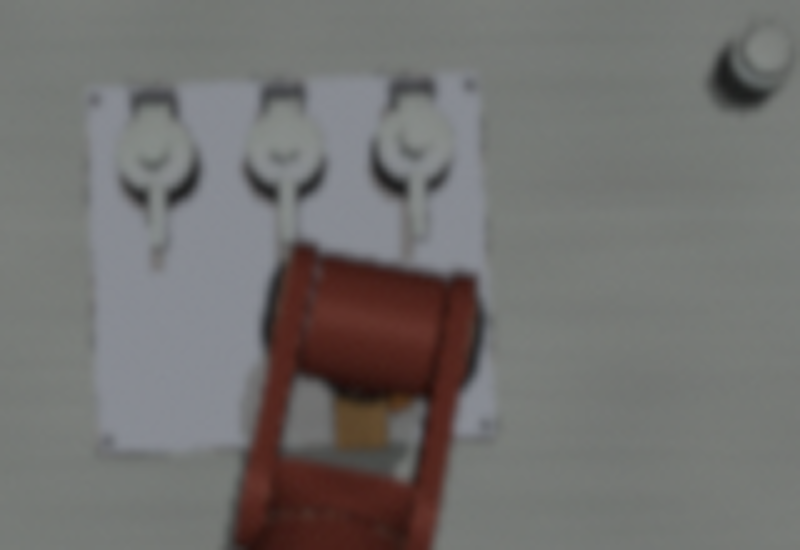

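```bash
python3 -m inch '.012 0 0 0 0 0 1;.012 0 0 0 0 0 1;.012 0 0 0 0 0 1;.012 0 0 0 0 0 1;.012 0 0 0 0 0 1;.012 0 0 0 0 0 1;.012 0 0 0 0 0 1;.012 0 0 0 0 0 1;.012 0 0 0 0 0 1;.012 0 0 0 0 0 1'
python3 -m inch '.01 0 0 0 0 0 1;.01 0 0 0 0 0 1;0 0 0 0 0 0 1'
python3 d.py .4534 .2010 .085;  python3 - <<'E'
from h import *
t=grab_frame("top"); s=grab_frame("side")
crop("side",s,225,100,425,240,4,"pics/s6.png")
crop("top",t,255,130,415,240,5,"pics/t6.png")
E
```

```text
time: 7.15
tool_pos: [0.462, -0.1419, 0.0853]
tool_rot: [-0.0, 0.717, -0.697, 0.0]
contact_force: [0.1, -0.5, -1.1]
gripper_width: 0.167
time: 7.4
tool_pos: [0.4627, -0.1626, 0.0855]
tool_rot: [0.0, 0.716, -0.698, 0.0]
contact_force: [-0.8, 0.2, -0.4]
gripper_width: 0.17
t 7.4 pos [ 0.4627 -0.1626  0.0855] shift tool [-3.637e-01 -2.000e-04  2.000e-04] yaw -88.51 tz [ 0.    -0.001 -1.   ] w 0.17 F [-0.8  0.2 -0.4] q [-0.49 -0.14  2.05 -0.    1.23  1.06]
```

View pics/s6.png

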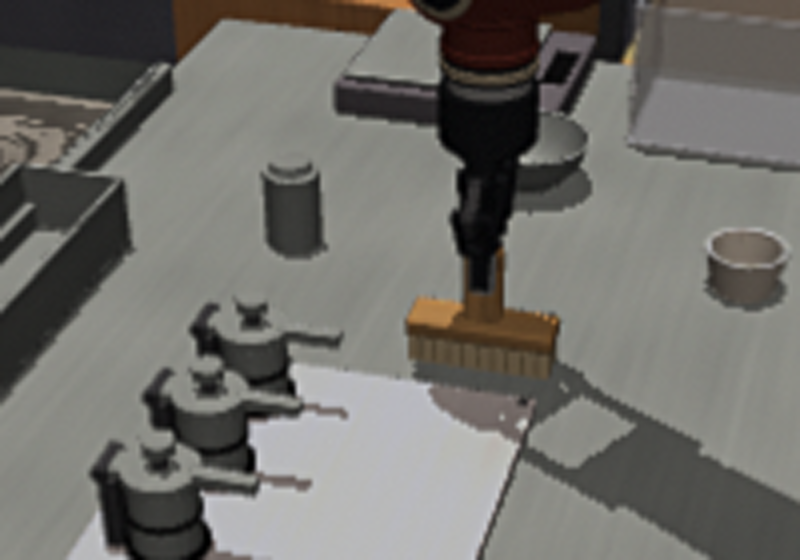

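View pics/t6.png

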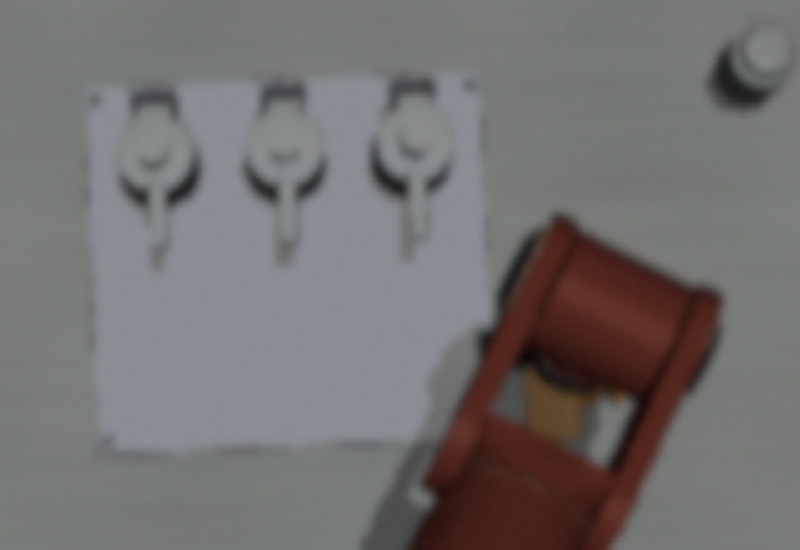

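```bash
python3 -m inch '0 0 -.03 0 0 0 1;0 0 -.03 0 0 0 1;-.036 .005 0 0 0 0 1;-.036 .005 0 0 0 0 1;-.036 .003 0 0 0 0 1;-.036 0 0 0 0 0 1;-.036 0 0 0 0 0 1;-.036 0 0 0 0 0 1;-.036 0 0 0 0 0 1;-.036 0 0 0 0 0 1'
python3 -m inch '-.036 0 0 0 0 0 1;-.036 0 0 0 0 0 1;-.036 0 0 0 0 0 1;-.036 0 0 0 0 0 1;-.036 0 0 0 0 0 1;-.036 0 0 0 0 0 1;0 0 0.03 0 0 0 1;0 0 .03 0 0 0 1;0 0 0 0 0 0 1'
python3 d.py .4364 .3414 .072;  python3 - <<'E'
from h import *
t=grab_frame("top"); s=grab_frame("side")
crop("side",s,225,100,425,240,4,"pics/s7.png")
crop("top",t,205,130,415,240,3.8,"pics/t7.png")
E
```

```text
time: 8.33
tool_pos: [0.4407, 0.1291, 0.1454]
tool_rot: [-0.0, 0.717, -0.697, 0.0]
contact_force: [0.3, 0.0, -0.5]
gripper_width: 0.165
time: 9.08
tool_pos: [0.4306, 0.3414, 0.0787]
tool_rot: [0.006, 0.718, -0.696, -0.002]
contact_force: [-1.1, -0.6, -3.1]
gripper_width: 0.17
t 9.08 pos [0.4306 0.3414 0.0787] shift tool [ 0.0002 -0.0059  0.0066] yaw -88.27 tz [-0.01  -0.006 -1.   ] w 0.17 F [-1.1 -0.6 -3.1] q [0.53 0.03 1.91 0.   1.22 2.08]
```

View pics/s7.png

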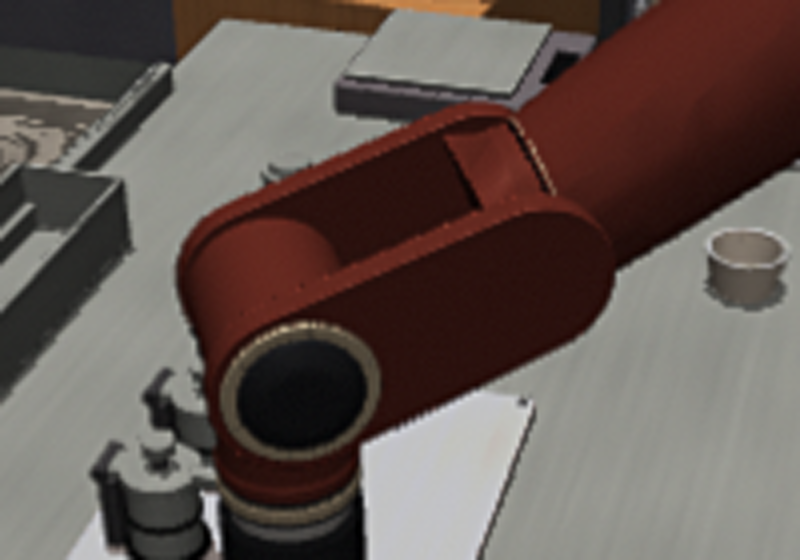

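View pics/t7.png

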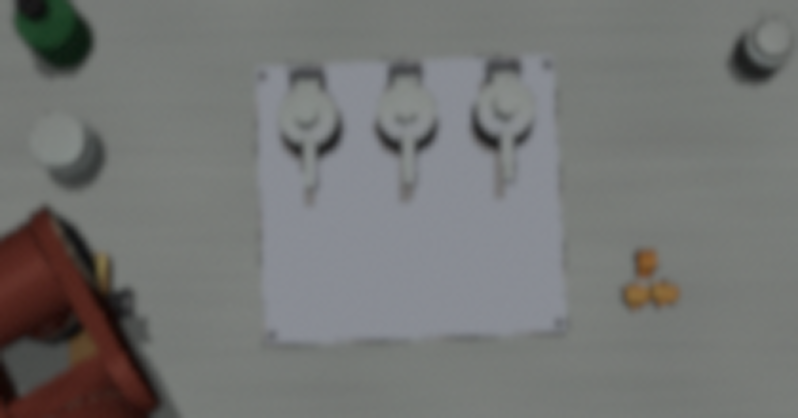

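```bash
python3 -m inch '0 -.003 .004 0 0 0 1;0 -.003 .003 0 0 0 1;0 0 0 0 0 0 1;0 0 0 0 0 0 1'; python3 d.py .4364 .3414 .07
```

```text
time: 9.52
tool_pos: [0.4425, 0.343, 0.0795]
tool_rot: [-0.001, 0.717, -0.698, 0.0]
contact_force: [-0.2, 0.3, -0.6]
gripper_width: 0.166
t 9.52 pos [0.4425 0.343  0.0795] shift tool [0.0014 0.0062 0.0095] yaw -88.46 tz [ 0.002  0.001 -1.   ] w 0.166 F [-0.2  0.3 -0.6] q [0.53 0.04 1.89 0.   1.21 2.07]
```

```bash
python3 -m inch '0 .004 .005 0 0 0 1;0 0 .004 0 0 0 1;0 0 .001 0 0 0 1;0 0 0 0 0 0 1;0 0 0 0 0 0 1'; python3 d.py .4364 .3414 .07
```

```text
time: 9.93
tool_pos: [0.4373, 0.3431, 0.069]
tool_rot: [0.0, 0.717, -0.697, -0.0]
contact_force: [-2.6, -0.7, 4.9]
gripper_width: 0.164
t 9.93 pos [0.4373 0.3431 0.069 ] shift tool [ 0.0016  0.001  -0.001 ] yaw -88.4 tz [-0.  0. -1.] w 0.164 F [-2.6 -0.7  4.9] q [0.53 0.05 1.9  0.   1.19 2.07]
```

Contact (4.9 N). Release, rise, and go to bolt 1.

```bash
python3 -m inch '0 0 0 0 0 0 0;0 0 0 0 0 0 0;0 0 0 0 0 0 0;0 0 0 0 0 0 0;0 0 0 0 0 0 0;0 0 -.035 0 0 0 0;0 0 -.035 0 0 0 0;0 0 -.02 0 0 0 0'; python3 d.py .6151 .1281 .13;python3 - <<'E'
from h import *
s=grab_frame("side")
crop("side",s,195,160,355,340,4,"pics/s8.png")
E
```

```text
time: 10.6
tool_pos: [0.4387, 0.3435, 0.1618]
tool_rot: [-0.002, 0.717, -0.697, 0.001]
contact_force: [0.9, 0.1, 0.2]
gripper_width: 1.002
t 10.6 pos [0.4387 0.3435 0.1618] shift tool [ 0.2203 -0.1703  0.032 ] yaw -88.41 tz [ 0.003  0.002 -1.   ] w 1.002 F [0.9 0.1 0.2] q [ 0.53 -0.06  1.84  0.    1.35  2.07]
```

View pics/s8.png

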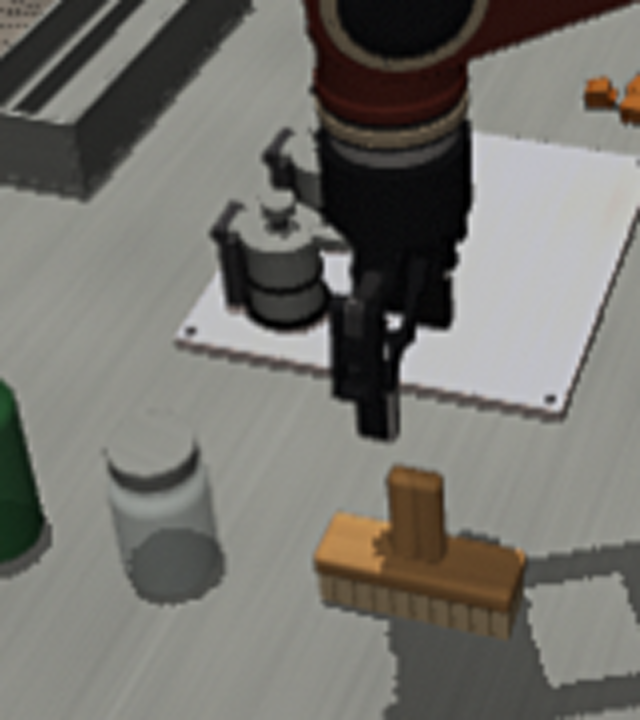

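```bash
python3 -m inch '.0275 -.0213 0 0 0 0 1;.0275 -.0213 0 0 0 0 1;.0275 -.0213 0 0 0 0 1;.0275 -.0213 0 0 0 0 1;.0275 -.0213 0 0 0 0 1;.0275 -.0213 0 0 0 0 1;.0275 -.0213 0 0 0 0 1;.0275 -.0213 0.015 0 0 0 1;0 0 .015 0 0 0 1;0 0 0 0 0 0 1'; python3 d.py .6151 .1281 .104;python3 - <<'E'
from h import *
s=grab_frame("side")
crop("side",s,225,160,355,270,6,"pics/s9.png")
E
```

```text
time: 11.48
tool_pos: [0.6127, 0.1257, 0.1243]
tool_rot: [0.002, 0.716, -0.698, -0.002]
contact_force: [-0.7, -0.1, -1.1]
gripper_width: -0.001
t 11.48 pos [0.6127 0.1257 0.1243] shift tool [-0.0023 -0.0026  0.0202] yaw -88.58 tz [-0.006 -0.    -1.   ] w -0.001 F [-0.7 -0.1 -1.1] q [0.08 0.14 1.7  0.   1.3  1.63]
```

View pics/s9.png

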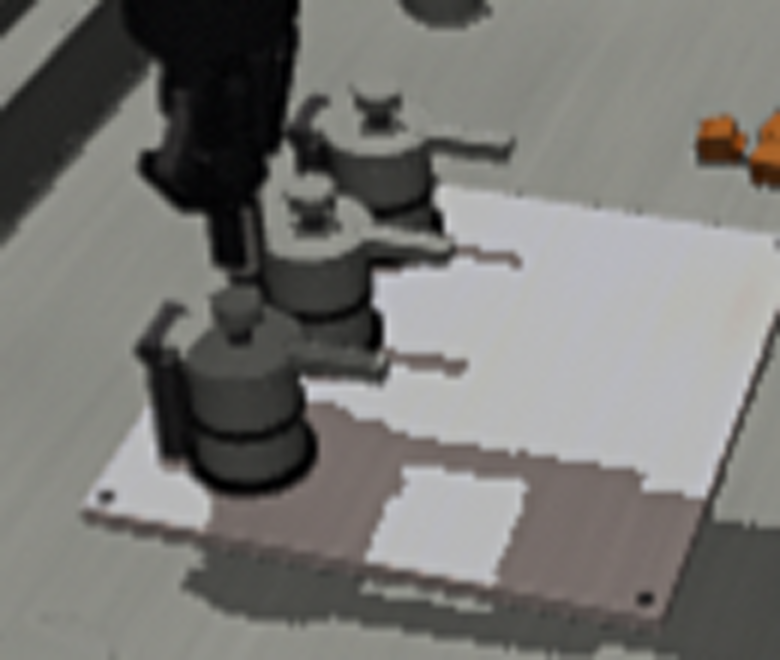

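```bash
python3 -m inch '0 0 .01 0 0 0 1;0 0 .006 0 0 0 1;0 0 .004 0 0 0 1;0 0 .003 0 0 0 1;0 0 .003 0 0 0 1;0 0 .003 0 0 0 1;0 0 0 0 0 0 1;0 0 0 0 0 0 1'; python3 d.py .6177 .0331 .104
```

```text
time: 12.2
tool_pos: [0.614, 0.1284, 0.1029]
tool_rot: [0.0, 0.717, -0.697, -0.0]
contact_force: [-9.2, -1.2, 14.7]
gripper_width: -0.001
t 12.2 pos [0.614  0.1284 0.1029] shift tool [ 0.0954 -0.001  -0.0011] yaw -88.36 tz [-0.001  0.    -1.   ] w -0.001 F [-9.2 -1.2 14.7] q [0.09 0.17 1.71 0.   1.26 1.63]
```

```bash
python3 -m inch '0 0 -.03 0 0 0 1;.032 0 0 0 0 0 1;.032 0 0 0 0 0 1;.0314 0 0 0 0 0 1;0 0 .01 0 0 0 1;0 0 .006 0 0 0 1;0 0 .004 0 0 0 1;0 0 .004 0 0 0 1;0 0 .004 0 0 0 1;0 0 .002 0 0 0 1'; python3 -m inch '0 0 0 0 0 0 1;0 0 0 0 0 0 1'; python3 d.py .6204 -.0618 .104
```

```text
time: 13.03
tool_pos: [0.6166, 0.0334, 0.1028]
tool_rot: [0.001, 0.718, -0.697, -0.001]
contact_force: [-13.4, -0.5, 26.4]
gripper_width: 0.002
time: 13.2
tool_pos: [0.6166, 0.0334, 0.1029]
tool_rot: [0.001, 0.718, -0.696, -0.0]
contact_force: [-10.9, -0.1, 17.6]
gripper_width: 0.001
t 13.2 pos [0.6166 0.0334 0.1029] shift tool [ 0.0953 -0.001  -0.0011] yaw -88.29 tz [-0.001 -0.    -1.   ] w 0.001 F [-10.9  -0.1  17.6] q [-0.07  0.15  1.74 -0.    1.26  1.48]
```

Bolt 2 is firm as well. Bolt 3 next.

```bash
python3 -m inch '0 0 -.03 0 0 0 1;.032 0 0 0 0 0 1;.032 0 0 0 0 0 1;.0314 0 0 0 0 0 1;0 0 .01 0 0 0 1;0 0 .006 0 0 0 1;0 0 .004 0 0 0 1;0 0 .004 0 0 0 1;0 0 .004 0 0 0 1;0 0 .002 0 0 0 1'; python3 -m inch '0 0 0 0 0 0 1;0 0 0 0 0 0 1'; python3 d.py .6204 -.0618 .104
```

```text
time: 14.03
tool_pos: [0.6189, -0.0616, 0.0988]
tool_rot: [0.0, 0.717, -0.697, -0.001]
contact_force: [-1.3, 2.5, 3.5]
gripper_width: 0.001
time: 14.2
tool_pos: [0.6194, -0.0626, 0.0992]
tool_rot: [-0.0, 0.717, -0.697, 0.0]
contact_force: [-0.8, -0.3, 1.2]
gripper_width: -0.002
t 14.2 pos [ 0.6194 -0.0626  0.0992] shift tool [-0.0008 -0.001  -0.0048] yaw -88.36 tz [ 0. -0. -1.] w -0.002 F [-0.8 -0.3  1.2] q [-0.22  0.16  1.73 -0.    1.25  1.32]
```

```bash
python3 -m inch '0 0 .004 0 0 0 1;0 0 .003 0 0 0 1;0 0 .003 0 0 0 1;0 0 .003 0 0 0 1;0 0 0.002 0 0 0 1;0 0 0 0 0 0 1'; python3 d.py .5634 -.0634 .104
```

```text
time: 14.7
tool_pos: [0.6206, -0.0631, 0.0935]
tool_rot: [-0.0, 0.717, -0.697, 0.0]
contact_force: [-21.2, 4.7, 40.7]
gripper_width: -0.0
t 14.7 pos [ 0.6206 -0.0631  0.0935] shift tool [-0.0013  0.0572 -0.0105] yaw -88.38 tz [ 0. -0. -1.] w -0.0 F [-21.2   4.7  40.7] q [-0.22  0.17  1.73 -0.    1.25  1.32]
```

```bash
python3 -m inch '0 0 -.02 0 0 0 1;0 0 -.03 0 0 0 1;0 .03 0 0 0 0 0;-.001 .027 0 0 0 0 0;0 0 0 0 0 0 0;0 0 0 0 0 0 0;0 0 0 0 0 0 0'; python3 d.py .5634 -.0634 .059; python3 - <<'E'
from h import *
s=grab_frame("side");t=grab_frame("top")
crop("side",s,225,120,355,230,6,"pics/s10.png")
crop("top",t,205,130,415,240,3.8,"pics/t10.png")
E
```

```text
time: 15.28
tool_pos: [0.5627, -0.0638, 0.1343]
tool_rot: [-0.0, 0.717, -0.697, 0.0]
contact_force: [0.2, -0.0, 0.2]
gripper_width: 0.707
t 15.28 pos [ 0.5627 -0.0638  0.1343] shift tool [-0.0004 -0.0006  0.0753] yaw -88.42 tz [ 0.001 -0.    -1.   ] w 0.707 F [ 0.2 -0.   0.2] q [-0.24 -0.01  1.84 -0.    1.31  1.3 ]
```

View pics/s10.png

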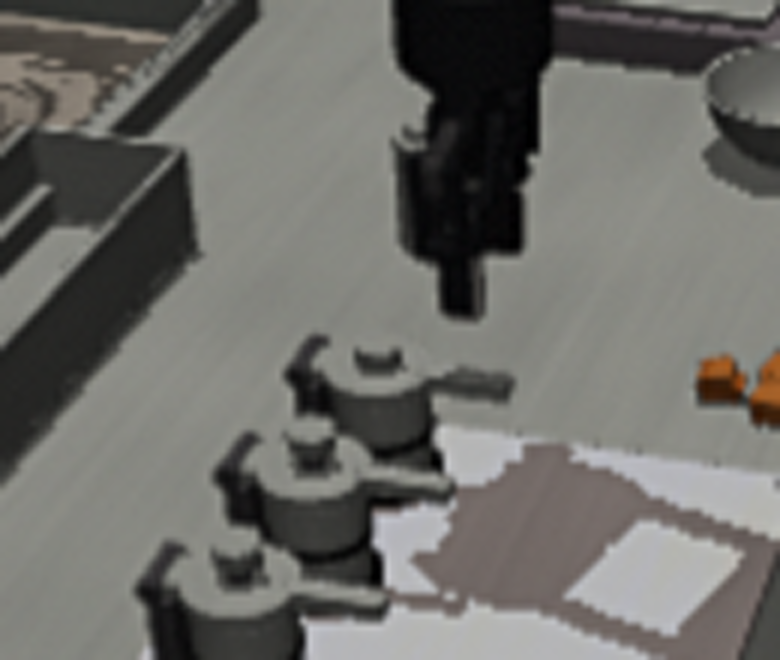

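```bash
python3 -m inch '0 0 .025 0 0 0 0;0 0 .025 0 0 0 0;0 0 .02 0 0 0 0;0 0 .005 0 0 0 0;0 0 0 0 0 0 1;0 0 0 0 0 0 1;0 0 0 0 0 0 1;0 0 0 0 0 0 1;0 0 0 0 0 0 1;0 0 0 0 0 0 1'; python3 -m inch '0 0 0 0 0 0 1;0 0 0 0 0 0 1;0 0 0 0 0 0 1';python3 d.py .5634 -.0634 .059; python3 - <<'E'
from h import *
s=grab_frame("side")
crop("side",s,225,120,355,230,6,"pics/s11.png")
E
```

```text
time: 16.22
tool_pos: [0.5631, -0.0647, 0.0605]
tool_rot: [0.0, 0.717, -0.697, 0.002]
contact_force: [-1.2, -24.1, 2.5]
gripper_width: 0.147
time: 16.47
tool_pos: [0.5631, -0.0655, 0.0607]
tool_rot: [0.001, 0.717, -0.697, 0.002]
contact_force: [-0.7, -5.9, 1.5]
gripper_width: 0.125
t 16.47 pos [ 0.5631 -0.0655  0.0607] shift tool [-0.0021 -0.0003  0.0017] yaw -88.41 tz [ 0.002 -0.004 -1.   ] w 0.125 F [-0.7 -5.9  1.5] q [-0.25  0.08  1.88 -0.    1.17  1.3 ]
```

View pics/s11.png

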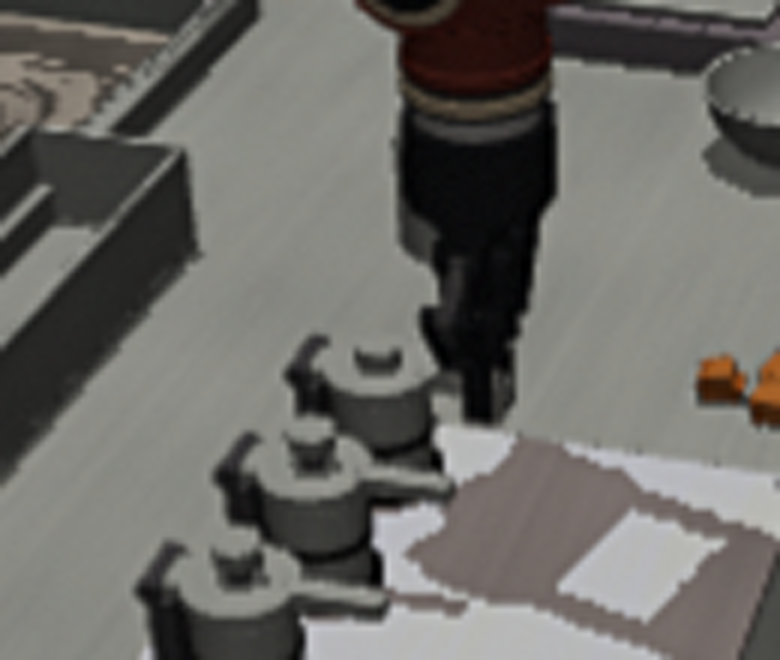

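```bash
python3 -m inch '0 -.0003 -.0078 0 0 0 1;0 -.0009 -.0077 0 0 0 1;0 -.0015 -.0076 0 0 0 1;0 -.0021 -.0075 0 0 0 1;0 -.0027 -.0073 0 0 0 1;0 -.0033 -.007 0 0 0 1;0 -.0039 -.0067 0 0 0 1;0 -.0044 -.0064 0 0 0 1;0 -.0049 -.006 0 0 0 1;0 -.0053 -.0056 0 0 0 1'; python3 -m inch '0 0 0 0 0 0 1;0 0 0 0 0 0 1;0 0 0 0 0 0 1';python3 d.py .5634 -.0634 .059; python3 - <<'E'
from h import *
s=grab_frame("side");t=grab_frame("top")
cv2.imwrite("pics/side12.png",s)
crop("side",s,225,120,355,230,6,"pics/s12.png")
crop("top",t,205,130,415,240,3.8,"pics/t12.png")
E
```

```text
time: 17.35
tool_pos: [0.589, -0.0647, 0.1266]
tool_rot: [0.004, 0.717, -0.697, -0.001]
contact_force: [-2.0, -7.9, -7.5]
gripper_width: 0.126
time: 17.6
tool_pos: [0.5901, -0.0647, 0.1276]
tool_rot: [0.003, 0.717, -0.697, -0.0]
contact_force: [-1.3, -6.8, -4.2]
gripper_width: 0.123
t 17.6 pos [ 0.5901 -0.0647  0.1276] shift tool [-0.0023  0.0264  0.0687] yaw -88.42 tz [-0.004 -0.004 -1.   ] w 0.123 F [-1.3 -6.8 -4.2] q [-0.23  0.07  1.78 -0.    1.3   1.31]
```

View pics/s12.png

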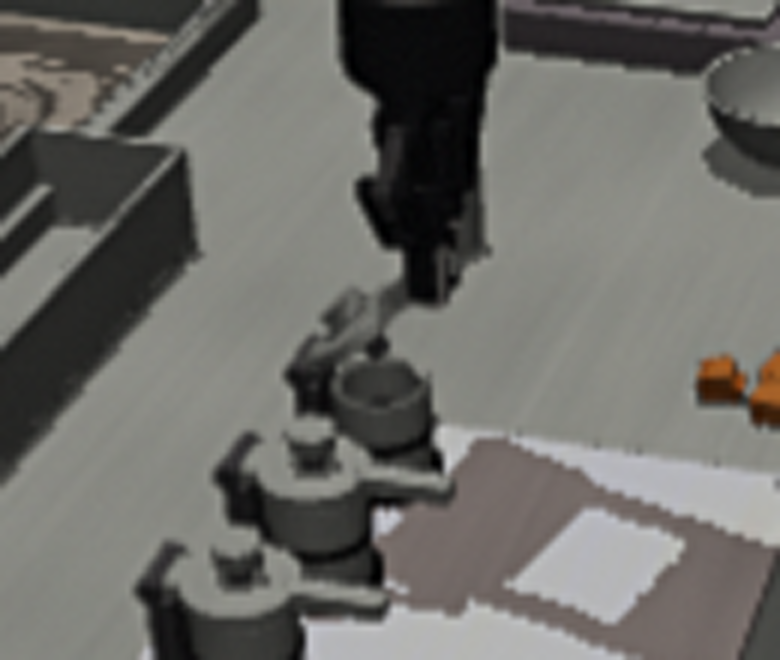

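View pics/side12.png

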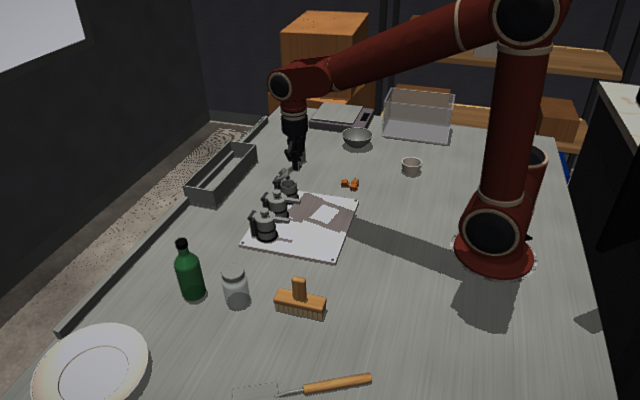

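View pics/t12.png

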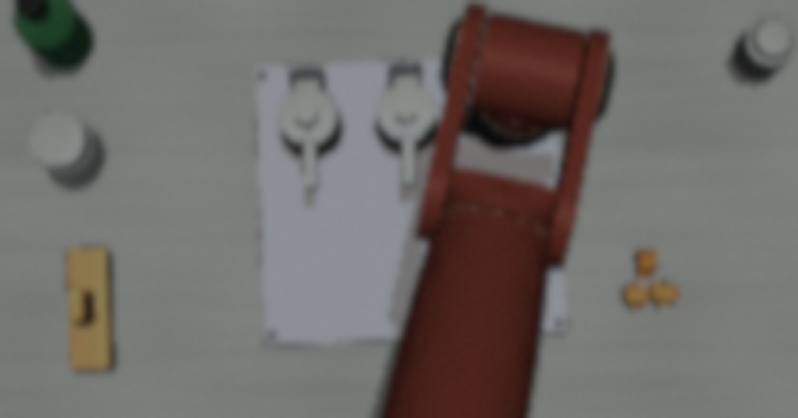

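```bash
python3 -m inch '0 -.002 -.002 0 0 0 1;0 0 0 0 0 0 1;0 0 0 0 0 0 1;0 0 0 0 0 0 1;0 0 0 0 0 0 1;0 0 0 0 0 0 1;0 0 0 0 0 0 1;0 0 0 0 0 0 1'; python3 -m inch '0 0 0 0 0 0 1;0 0 0 0 0 0 1;0 0 0 0 0 0 1;0 0 0 0 0 0 1;0 0 0 0 0 0 1;0 0 0 0 0 0 1'
```

```text
time: 18.37
tool_pos: [0.5912, -0.0647, 0.1287]
tool_rot: [0.003, 0.717, -0.697, -0.001]
contact_force: [-1.8, -8.8, -4.6]
gripper_width: 0.12
time: 18.87
tool_pos: [0.5912, -0.0647, 0.1288]
tool_rot: [0.003, 0.717, -0.697, -0.001]
contact_force: [-2.7, -7.0, -6.1]
gripper_width: 0.123
```

Steady, about 0.77 rad. Handing in.

```bash
python3 -c "
from plant import *
print(job_done())"
```

```text
the job is handed in; nothing more can be done
None
```

I swept the rusk off the plate, found the empty capsule under cap 3, and handed the job in at 18.9 s with that cap still held up. The hand-in gives no verdict.

- **Sweeping:** I took the brush by its handle and swept all three pieces off the right edge of the plate in one pass. The last pictures show them on the bench clear of the plate. The brush is standing upright about where I found it.
- **Tapping:** Bolts 1 and 2 each stopped after about 1 mm under roughly 15–26 N. Bolt 3 sank about 10 mm, with the fingertips at 93.5 mm, and a picture showed it staying down. The reading at the bottom of that push reached about 41 N, taken on the fingertips and well under the 120 N wrist limit. It is close to the 40 N limit, which is stated for the arm and gripper body only.
- **Lifting:** Cap 3 is held by its bar at about 0.77 rad (44 degrees), worked out from how far the tool rose and moved along the arc. Over the last 0.5 s the tool moved no more than 0.1 mm. The other two caps look shut in the pictures.

**Disagreements:** The two cameras differed by about 4 mm in x on most points and by 6–7 mm in y on bolts 1 and 3, so I used a joint fit of both. A side load of about 7 N remained on the gripped bar.

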